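# Put the mixed-up reagents back into their colour-keyed holder cups

### The job

The reagents on the holder rail have been put back in each other's cups. Move each jar into the cup of its lid's colour and the black-capped dropper bottle into the black cup, with the spare grey cup to make room: a cup takes only one at a time, and the grey one ends up empty. Keep them upright, lower them in rather than dropping them, leave each standing fully down on its seat, and do not knock the glass flask beside the rail.

Things in the scene. Friction and masses are not known exactly. Their poses are not given: they have to be found in the camera images.
- jar_blue: white powder jar with a blue screw lid, loose, starts in a wrong cup. Body 60 mm across, lid 58 mm, 103 mm high. Origin: centre of the underside, z up. Grip the body from above, pads 45 to 55 mm above the origin, closing along the cup's x (across the row) so that the fingers stay above the rim and off the neighbours. 0.1 to 0.3 kg.
- jar_brown: white powder jar with a dark brown screw lid, loose, starts in a wrong cup. Body 53 mm across, lid 51 mm, 77 mm high. Origin: centre of the underside, z up. Grip the body from above, pads 45 to 55 mm above the origin, closing along the cup's x (across the row) so that the fingers stay above the rim and off the neighbours. 0.1 to 0.3 kg.
- jar_white: white powder jar with a white screw lid, loose, starts in a wrong cup. Body 58 mm across, lid 56 mm, 87 mm high. Origin: centre of the underside, z up. Grip the body from above, pads 45 to 55 mm above the origin, closing along the cup's x (across the row) so that the fingers stay above the rim and off the neighbours. 0.1 to 0.3 kg.
- dropper_black: amber glass dropper bottle with a black cap, loose, starts in a wrong cup. Body 34 mm across, 82 mm high with the narrower cap. Origin: centre of the underside, z up. Grip it from above, pads 45 to 55 mm above the origin, closing along the cup's x. About 0.05 kg. (The white-capped dropper bottle behind the row is not part of the job.)
- cup_blue: blue plastic cup for the jar with the blue lid, fixed in a row of five on a rail. 88 mm wide, 28 mm high. Stepped bore: 75 mm wide down to a ring step at z = 12 mm (a jar's seat), then 45 mm wide down to a floor at z = 4 mm (the dropper bottle's seat). Origin: centre of the underside, 12 mm above the worktop, z up. x across the row, y along it (pitch 96 mm).
- cup_brown: brown plastic cup for the jar with the dark brown lid, fixed in a row of five on a rail. 88 mm wide, 28 mm high. Stepped bore: 75 mm wide down to a ring step at z = 12 mm (a jar's seat), then 45 mm wide down to a floor at z = 4 mm (the dropper bottle's seat). Origin: centre of the underside, 12 mm above the worktop, z up. x across the row, y along it (pitch 96 mm).
- cup_white: white plastic cup for the jar with the white lid, fixed in a row of five on a rail. 88 mm wide, 28 mm high. Stepped bore: 75 mm wide down to a ring step at z = 12 mm (a jar's seat), then 45 mm wide down to a floor at z = 4 mm (the dropper bottle's seat). Origin: centre of the underside, 12 mm above the worktop, z up. x across the row, y along it (pitch 96 mm).
- cup_black: black plastic cup for the dropper bottle with the black cap, fixed in a row of five on a rail. 88 mm wide, 28 mm high. Stepped bore: 75 mm wide down to a ring step at z = 12 mm (a jar's seat), then 45 mm wide down to a floor at z = 4 mm (the dropper bottle's seat). Origin: centre of the underside, 12 mm above the worktop, z up. x across the row, y along it (pitch 96 mm).
- cup_grey: grey plastic cup (spare, empty at the start), fixed in a row of five on a rail. 88 mm wide, 28 mm high. Stepped bore: 75 mm wide down to a ring step at z = 12 mm (a jar's seat), then 45 mm wide down to a floor at z = 4 mm (the dropper bottle's seat). Origin: centre of the underside, 12 mm above the worktop, z up. x across the row, y along it (pitch 96 mm).
- flask: conical glass flask with blue contents, 64 mm diameter, 100 mm high, standing loose on the worktop beside the right end of the row; a bystander. Origin: centre of the underside. (Behind the row, for the hand and arm to keep clear of: two wooden stools, legs from z = 0 up to seats at z = 0.57 m, front edges at x = 0.57 m for y = -0.16 to 0.13 m and x = 0.51 m for y = -0.68 to -0.43 m.)
There are look-alikes about, which are no part of the job. Leave any red or yellow look-alike of the dropper_black alone.

How it is judged:
At the end, for the whole second after the job is handed in: Every jar stands in the cup of its lid's colour and the dropper bottle in the black cup: centres within 14 mm of the cup's, foot at most 4 mm above its seat (step for a jar, floor for the dropper bottle), within 0.1 rad of upright, at rest, released (horizontal distance between jar_blue and cup_blue below 0.014 m and z of jar_blue in the frame of cup_blue below 0.016 m and angle between each of jar_blue, jar_brown, jar_white, dropper_black's own z axis and vertical below 0.1 rad and linear speed of each of jar_blue, jar_brown, jar_white, dropper_black below 0.02 m/s and contact force between each of jar_blue, jar_brown, jar_white, dropper_black and the fingers below 0.1 N and horizontal distance between jar_brown and cup_brown below 0.014 m and z of jar_brown in the frame of cup_brown below 0.016 m and horizontal distance between jar_white and cup_white below 0.014 m and z of jar_white in the frame of cup_white below 0.016 m and horizontal distance between dropper_black and cup_black below 0.014 m and z of dropper_black in the frame of cup_black below 0.008 m); the robot touches nothing.
It fails at once if a jar or the dropper bottle is tipped more than 35 degrees from upright (angle between any of jar_blue, jar_brown, jar_white, dropper_black's own z axis and vertical above 0.61 rad).
It fails at once if a jar or the dropper bottle is dropped or slammed into a cup (more than 60 N between the two) (contact force between any of jar_blue, jar_brown, jar_white, dropper_black and cup_blue above 60 N or contact force between any of jar_blue, jar_brown, jar_white, dropper_black and cup_brown above 60 N or contact force between any of jar_blue, jar_brown, jar_white, dropper_black and cup_white above 60 N or contact force between any of jar_blue, jar_brown, jar_white, dropper_black and cup_black above 60 N or contact force between any of jar_blue, jar_brown, jar_white, dropper_black and cup_grey above 60 N).
It fails at once if the glass flask is pushed more than 25 mm or tipped (distance of flask from where it was at the start of the episode above 0.025 m or angle between flask's own z axis and vertical above 0.4 rad).
It also fails if it takes over 141 s, if anything falls off the work surface, if the arm or the gripper's body presses on something with over 40 N, if the wrist force passes 120 N, or if a joint passes its speed limit or range.

### The arm

A 6-joint arm with a two-finger parallel gripper is mounted at the origin on a cart in front of the work surface, level with it; the furniture and walls round the work are solid. World frame = base frame: x ahead of the robot, y to its left, z up, the work surface at z = 0. Lengths are in m, angles in rad, forces in N, time in s.
With the tool pointing down it reaches from about 0.35 to 0.775 m from the base axis. Payload 7.3 kg.
Tool frame: the origin (TCP) lies midway between the tips of the shut fingers; the grasp point (between the pads) lies 19 mm behind it; z points along the fingers, y is the line along which they close (so a half turn about z gives the same grasp; the last joint's range is limited). The gripper opens to 92 mm and grips with 3 to 60 N. Pads are 19 mm wide; open, the fingers measure 130 mm over their backs; the gripper's body (75 mm by 190 mm) begins 47 mm behind the grasp point.
Start: joints at [-1.406, 0.342, 1.524, -0, 1.275, -0.146], TCP at [0.161, -0.5, 0.227] pointing down, gripper open.
Joint ranges: [-2.53, 2.53], [-0.77, 2.02], [0.04, 2.7], [-1, 4.14], [0.28, 2.66], [-3.11, 3.11]. Speed limits (rad/s): [2.57, 2.57, 3.14, 3.14, 3.14, 3.14].

### API

Orientations are given as [roll, pitch, yaw] about the fixed x, y, z axes, in that order (R = Rz(yaw) Ry(pitch) Rx(roll)).
In Python, from cell import monitor, vision, workorder gives the robot as it stands.
- The arm moves only by the tool move_arm, never from a script. Its argument "rows" is a list of rows, each a list of 5 numbers: the shift along the world's x, y, z in mm, then the turn about the world's z in rad, then the closure, from -1 (fully open) to 1 (shut). A call has 1 to 12 rows; each row shifts and turns the commanded pose from where the row before left it; what a row does not reach is not made up. A row lasts 1/10 s, in which the tool goes at most 50 mm and 8.59 degrees, less where a joint would pass 70% of its speed; a pose out of reach is approached as far as the arm can. A call is refused whole if a number of a shift passes 50 or a number of a turn 0.15, either way. A call with a gripper value outside its range is refused whole. The fingers move at their own pace and stop on an object; "newtons" is the grip in N (left out, the last holds). Time passes only in rows, so rows that do not move let the fingers close. It gives the time, the measured TCP pose, the force, the opening and the grip force at its end, in the units of the state.
- monitor.observe(): the state, without advancing time (a new reading comes with each control period).
- vision.read_camera(name): name is "scene" or "top" or "wrist"; returns the picture (480x640x3 uint8, red, green, blue); there is no depth.
- vision.get_calibration(name): a dict with "K" (3x3 intrinsics, pixels), "T" (4x4, takes a point from camera to world coordinates); the wrist camera has in their place "mount" (4x4, takes a point from camera to tool coordinates, whose origin is the TCP and whose axes are the flange's). Camera axes: x right, y up, looking along -z (the intrinsics and any distortion apply to the point x, -y, -z); pixel columns grow to the right and rows downward; lengths in m; the calibration is good to about 2 mm. A picture is of the moment at which its call begins: read the wrist's pose just before it. get_calibration takes no time and is no camera call.
- workorder.hand_in(): hands the job in; it is judged then, once.
The state is a dict: "time": time; "qpos": joint angles; "qvel": joint speeds; "joint_efforts": joint torques, N m; "tool_pos": TCP position; "tool_rot": TCP orientation; "contact_force": force on the tool from outside, world axes, zero at the start; "torque": the same for the moment, N m; "opening": finger opening in m; "grip_force": force on a finger pad.
Only numpy, scipy, OpenCV 4.12 (cv2) and the standard library are available. Lean on these libraries where they do the work, as an engineer would, in place of code of your own. Each camera call takes 0.05 s, during which the arm holds its last target. There are 200 camera calls.

## Working session

There is one attempt and no reset: what is moved stays moved. The work goes in short steps, Python scripts to look and compute and a tool call to move; the robot and the scene stay as the last step left them, time stands still between calls to the robot, and variables do not carry over. Pictures are saved under pics/ and viewed, at most 16 in all, crops included, and the job is handed in when it is done.

Besides the shell and the picture viewer there is one more tool, called in YAML: its name, and indented under it one key for each argument. move_arm: Moves the arm, as the interface text tells. Its arguments: {"type":"object","properties":{"rows":{"type":"array","items":{"type":"array","items":{"type":"number"}}},"newtons":{"type":"number"}},"required":["rows"]}

```bash
mkdir -p pics; python3 - <<'E'
from cell import monitor, vision, workorder
import cv2
for n in ("scene","top"):
    cv2.imwrite(f"pics/{n}0.png",vision.read_camera(n)[:,:,::-1])
    c=vision.get_calibration(n);print(n,c["K"],c["T"],[k for k in c])
print(vision.get_calibration("wrist"));print(monitor.observe())
E
```

```text
scene [[533.66283905   0.         323.40895557]
 [  0.         533.66283905 234.09377634]
 [  0.           0.           1.        ]] [[-0.79728008  0.41138873 -0.44170553  0.07081952]
 [-0.60353585 -0.5547516   0.5727086   0.58138782]
 [-0.00943099  0.72319428  0.69058025  0.76052346]
 [ 0.          0.          0.          1.        ]] ['K', 'T']
top [[464.59732639   0.         316.25775614]
 [  0.         464.59732639 238.65158742]
 [  0.           0.           1.        ]] [[-2.21736788e-02  9.76512289e-01 -2.14317700e-01  2.96701088e-01]
 [-9.99742517e-01 -2.26913722e-02  4.46330701e-05 -4.43441436e-04]
 [-4.81957796e-03  2.14263507e-01  9.76764005e-01  1.09431837e+00]
 [ 0.00000000e+00  0.00000000e+00  0.00000000e+00  1.00000000e+00]] ['K', 'T']
{'K': array([[369.85860573,   0.        , 321.50321401],
       [  0.        , 369.85860573, 238.67214928],
       [  0.        ,   0.        ,   1.        ]]), 'mount': array([[-6.06187918e-05,  9.61587718e-01,  2.74497826e-01,
         7.45868602e-02],
       [ 9.99999802e-01,  2.30317439e-04, -5.85985118e-04,
        -5.17714861e-04],

[... 154 characters left out ...]
.00000000e+00]])}
{'time': 0.1, 'qpos': array([-1.40597887e+00,  3.42622760e-01,  1.52489650e+00, -1.82953221e-05,
        1.27538809e+00, -1.45977019e-01]), 'qvel': array([ 0.00091526, -0.00015236, -0.00180734, -0.00077339,  0.00094078,
        0.00014557]), 'joint_efforts': array([ 1.78805050e-03, -4.32003558e+01, -2.44694084e+01,  7.18938396e-02,
        5.26108558e-02, -5.86471697e-05]), 'tool_pos': array([ 0.16052241, -0.49949107,  0.2261389 ]), 'tool_rot': array([-3.14028940e+00, -1.73924764e-04,  3.10799703e-01]), 'contact_force': array([-0.20572381, -0.43612034, -0.42612481]), 'torque': array([ 0.00740642, -0.02295001,  0.0023122 ]), 'grip_force': 0.0, 'opening': 0.09175047324383988}
```

View pics/top0.png

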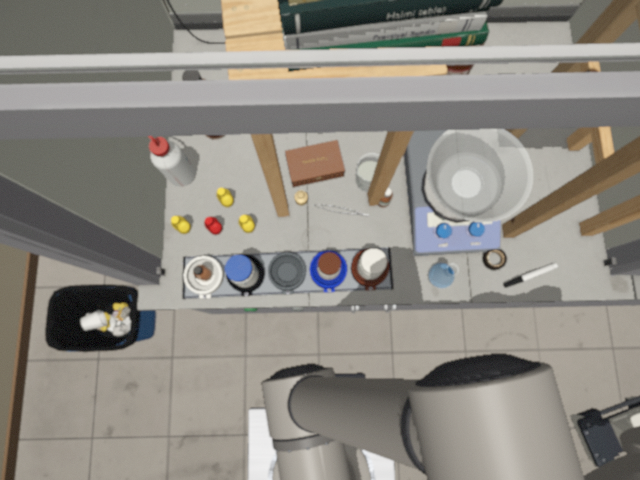

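View pics/scene0.png

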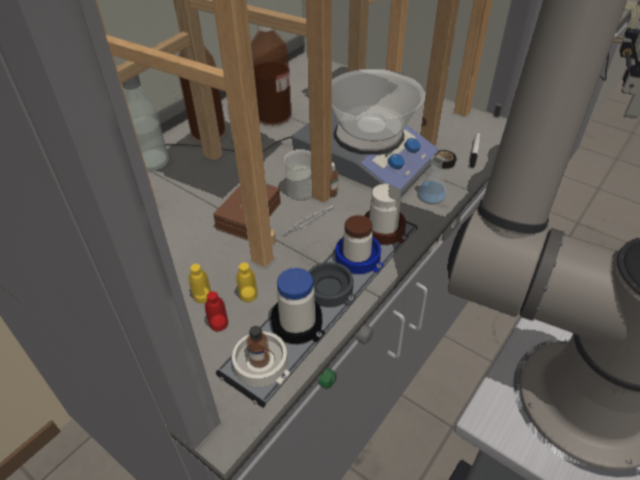

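Candidates in the top view:
- **Dropper:** black-capped bottle at (203,272) in the white cup. Look-alikes to leave: red (213,225), yellow (180,224), (225,197), (247,223), and the white-capped bottle (385,198).
- **Jars:** blue lid (240,267) in the black cup, brown lid (329,263) in the blue cup, white lid (373,262) in the brown cup.
- **Grey cup:** (288,271), empty.
- **Flask:** (441,274).

I'll check this choice in one close crop and measure the cups.

```bash
cat > h.py <<'E'
import numpy as np
from cell import monitor, vision
from scipy.spatial.transform import Rotation as R
def ray(name,uv,z,T=None):
    c=vision.get_calibration(name);K=c["K"]
    if T is None:T=c["T"]
    d=np.array([(uv[0]-K[0,2])/K[0,0],-(uv[1]-K[1,2])/K[1,1],-1.])
    w=T[:3,:3]@d;o=T[:3,3]
    return o+w*(z-o[2])/w[2]
def proj(name,p,T=None):
    c=vision.get_calibration(name);K=c["K"]
    if T is None:T=c["T"]
    q=T[:3,:3].T@(np.array(p)-T[:3,3]);return [K[0,0]*q[0]/-q[2]+K[0,2],K[1,1]*-q[1]/-q[2]+K[1,2]]
def wristT():
    s=monitor.observe();T=np.eye(4);T[:3,:3]=R.from_euler("xyz",s["tool_rot"]).as_matrix();T[:3,3]=s["tool_pos"]
    return T@vision.get_calibration("wrist")["mount"]
E
python3 - <<'E'
from h import *
import cv2
im=cv2.imread("pics/top0.png")
cv2.imwrite("pics/crop0.png",cv2.resize(im[235:310,170:410],None,fx=3.3,fy=3.3,interpolation=cv2.INTER_CUBIC))
hsv=cv2.cvtColor(im,cv2.COLOR_BGR2HSV)
roi=np.zeros(im.shape[:2],np.uint8);roi[240:305,178:400]=255
m={"blue":cv2.inRange(hsv,(108,120,60),(128,255,255)),"white":cv2.inRange(hsv,(0,0,190),(180,50,255)),"brown":cv2.inRange(hsv,(0,90,25),(14,255,140))}
for k,v in m.items():
    for c in cv2.findContours(v&roi,cv2.RETR_EXTERNAL,cv2.CHAIN_APPROX_NONE)[0]:
        if len(c)>25:
            (e,ax,an)=cv2.fitEllipse(c);print(k,np.round(e,1),np.round(ax,1),cv2.boundingRect(c),"z.04",ray("top",e,.04).round(3))
for n,uv in dict(white=(203,275),black=(245,272),grey=(288,271),blue=(328,269),brown=(370,267),railTL=(182,257),railBL=(184,297),railTR=(392,249),railBR=(393,290)).items(): print(n,ray("top",uv,.04).round(3),ray("top",uv,.012).round(3))
E
```

```text
blue [238.4 267.6] [23.3 26.5] (226, 255, 26, 26) z.04 [0.464 0.18  0.04 ]
blue [328. 269.] [32.9 38. ] (310, 251, 37, 41) z.04 [ 0.456 -0.026  0.04 ]
white [202.5 275.9] [36.8 41.1] (184, 256, 38, 44) z.04 [0.447 0.261 0.04 ]
white [371.1 259.2] [18.1 27.1] (361, 249, 24, 26) z.04 [ 0.477 -0.125  0.04 ]
brown [204.3 272.7] [ 9.4 11.8] (199, 266, 12, 13) z.04 [0.454 0.257 0.04 ]
brown [329.  263.2] [20.3 20.5] (319, 253, 21, 21) z.04 [ 0.47  -0.028  0.04 ]
brown [370.6 265.4] [33.6 40.7] (352, 250, 38, 40) z.04 [ 0.462 -0.124  0.04 ]
white [0.449 0.26  0.04 ] [0.453 0.267 0.012]
black [0.454 0.164 0.04 ] [0.458 0.169 0.012]
grey [0.454 0.066 0.04 ] [0.458 0.068 0.012]
blue [ 0.456 -0.026  0.04 ] [ 0.461 -0.026  0.012]
brown [ 0.459 -0.122  0.04 ] [ 0.463 -0.125  0.012]
railTL [0.492 0.31  0.04 ] [0.497 0.318 0.012]
railBL [0.4   0.302 0.04 ] [0.403 0.31  0.012]
railTR [ 0.5   -0.175  0.04 ] [ 0.505 -0.18   0.012]
railBR [ 0.405 -0.172  0.04 ] [ 0.408 -0.176  0.012]
```

View pics/crop0.png

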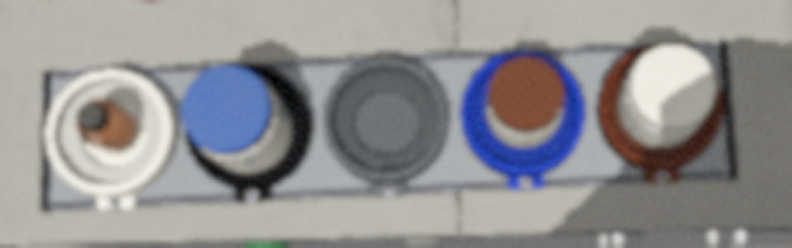

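The crop confirms the layout, left to right: the white cup holds the black-capped dropper, black holds the blue jar, grey is empty, blue holds the brown jar and brown holds the white jar. Cups run along a line with yaw about 0.03. The order is dropper→grey, white, brown, blue, dropper→black.

move_arm:
  rows:
    - [35, 30, 2, 0.1, -1]
    - [35, 30, 2, 0.1, -1]
    - [35, 30, 2, 0.1, -1]
    - [35, 30, 2, 0.1, -1]
    - [35, 30, 2, 0.1, -1]
    - [35, 30, 2, 0.1, -1]
    - [35, 30, 2, 0.1, -1]
    - [10, 45, 2, 0.1, -1]
    - [10, 45, 2, 0.1, -1]
    - [10, 45, 2, 0.1, -1]
    - [10, 45, 2, 0.1, -1]
    - [10, 45, 0, 0.1, -1]

```text
time: 1.3
tool_pos: [0.4556, -0.063, 0.2488]
tool_rot: [3.141, 0.0, 1.515]
contact_force: [0.5, 0.0, -0.1]
opening: 0.0918
grip_force: 0.0
```

move_arm:
  rows:
    - [0, 44, 0, 0.03, -1]
    - [0, 44, 0, 0.03, -1]
    - [0, 44, 0, 0.03, -1]
    - [0, 0, 0, 0, -1]
    - [0, 0, 0, 0, -1]
    - [0, 0, 0, 0, -1]

```text
time: 1.9
tool_pos: [0.4555, 0.0664, 0.2485]
tool_rot: [-3.141, 0.0, 1.6]
contact_force: [0.1, -0.4, 0.1]
opening: 0.0916
grip_force: 0.0
```

```bash
python3 - <<'E'
from h import *
import cv2
T=wristT();im=vision.read_camera("wrist")[:,:,::-1].copy()
np.save("T1.npy",T);cv2.imwrite("pics/w1.png",im)
s=monitor.observe();print(s["tool_pos"],s["tool_rot"],s["qpos"].round(2))
for y in(.26,.164,.068,-.028,-.124):
    x=.4545-.03*(y-.068);print(np.round(proj("wrist",(x,y,.04),T)))
E
```

```text
[0.45562292 0.06602099 0.24858914] [-3.14131855e+00  3.28568621e-04  1.59909487e+00] [-0.02  0.21  1.65 -0.    1.28 -0.05]
[320. -11.]
[320. 107.]
[320. 208.]
[320. 296.]
[320. 373.]
```

View pics/w1.png

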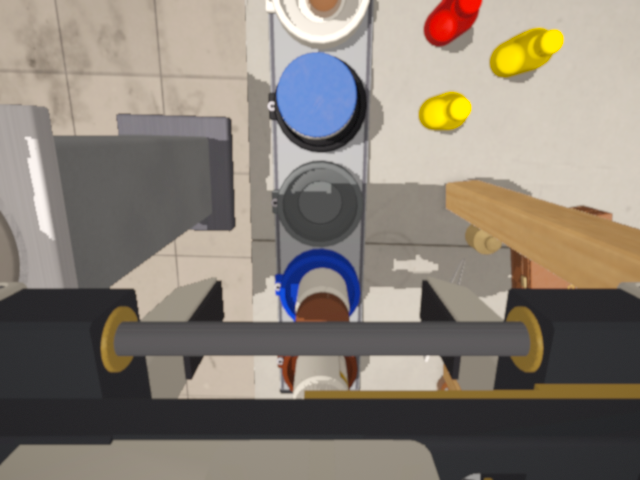

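Wrist view: grey rim centre is about (320,204), close to the predicted (320,208), and the blue lid is at (317,96). The row is well aligned with the jaws. Next I move above the dropper.

move_arm:
  rows:
    - [-2, 40, 0, 0, -1]
    - [-1, 40, 0, 0, -1]
    - [-1, 40, 0, 0, -1]
    - [-1, 40, 0, 0, -1]
    - [-1, 36, 0, 0, -1]
    - [0, 0, 0, 0, -1]
    - [0, 0, 0, 0, -1]
    - [0, 0, 0, 0, -1]

```text
time: 2.75
tool_pos: [0.45, 0.2615, 0.2486]
tool_rot: [-3.141, 0.001, 1.599]
contact_force: [0.5, -0.4, 0.9]
opening: 0.0917
grip_force: 0.0
```

```bash
python3 - <<'E'
from h import *
import cv2
def ell(m,z,T,n,lo=60):
    for c in cv2.findContours(m,cv2.RETR_EXTERNAL,cv2.CHAIN_APPROX_NONE)[0]:
        if len(c)>lo:
            e,ax,an=cv2.fitEllipse(c);print(n,np.round(e,1),np.round(ax,1),cv2.boundingRect(c),ray("wrist",e,z,T).round(4))
# first picture: blue lid, blue rim
T=np.load("T1.npy");im=cv2.imread("pics/w1.png");h=cv2.cvtColor(im,cv2.COLOR_BGR2HSV)
b=cv2.inRange(h,(105,120,60),(130,255,255))
ell(b[:170],.127,T,"bluelid");m=b.copy();m[:230]=0;ell(m,.04,T,"bluerim")
print("grey",ray("wrist",(320,204.5),.04,T))
T=wristT();im=vision.read_camera("wrist")[:,:,::-1].copy();cv2.imwrite("pics/w2.png",im);h=cv2.cvtColor(im,cv2.COLOR_BGR2HSV)
np.save("T2.npy",T);print(monitor.observe()["tool_pos"])
w=cv2.inRange(h,(0,0,200),(180,40,255));w[:,:250]=0;w[:,400:]=0;w[290:]=0;ell(w,.04,T,"whiterim")
k=cv2.inRange(h,(0,0,0),(180,255,70));k[:,:280]=0;k[:,360:]=0;k[:130]=0;k[230:]=0;ell(k,.098,T,"cap",15)
cv2.imwrite("pics/w2c.png",im[80:330,200:440])
b=cv2.inRange(h,(105,120,60),(130,255,255));b[:200]=0;ell(b,.127,T,"bluelid")
E
```

```text
bluelid [317.8  95.8] [75.  82.8] (276, 53, 82, 83) [0.4505 0.166  0.127 ]
bluerim [318.6 288.5] [73.5 77.4] (276, 249, 84, 72) [ 0.4554 -0.0195  0.04  ]
grey [0.45436461 0.07171152 0.04      ]
[0.4500049  0.26153186 0.24872835]
whiterim [314.5 153.3] [149. 216.] (253, 42, 147, 243) [0.4422 0.3168 0.04  ]
cap [323.  221.4] [17.5 19. ] (314, 212, 19, 18) [0.4517 0.2633 0.098 ]
cap [323.8 155.1] [  4.2 103.6] (280, 153, 80, 5) [0.4507 0.3187 0.098 ]
bluelid [316.8 360.8] [ 9.5 49.2] (293, 357, 48, 10) [0.4496 0.1458 0.127 ]
bluelid [317.1 313.2] [16.8 57.5] (290, 304, 55, 17) [0.4487 0.1914 0.127 ]
```

View pics/w2c.png

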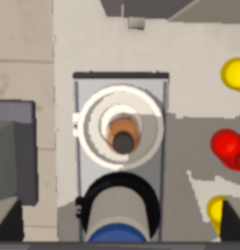

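The cap is at (323,221), giving world (0.4517, 0.263). The white rim centre is about (320,204). Picking up the dropper now.

move_arm:
  newtons: 12
  rows:
    - [1.5, 1.5, -40, 0, -1]
    - [0, 0, -40, 0, -1]
    - [0, 0, -40, 0, -1]
    - [0, 0, -40, 0, -1]
    - [0, 0, -20, 0, -1]
    - [0, 0, -10, 0, -1]
    - [0, 0, -10, 0, -1]
    - [0, 0, 0, 0, -1]
    - [0, 0, 0, 0, -1]

```text
time: 3.7
tool_pos: [0.4518, 0.2647, 0.0497]
tool_rot: [3.14, -0.001, 1.6]
contact_force: [-0.0, 0.4, -0.8]
opening: 0.0917
grip_force: 0.0
```

move_arm:
  rows:
    - [0, 0, 0, 0, 1]
    - [0, 0, 0, 0, 1]
    - [0, 0, 0, 0, 1]
    - [0, 0, 0, 0, 1]
    - [0, 0, 0, 0, 1]
    - [0, 0, 0, 0, 1]
    - [0, 0, 0, 0, 1]
    - [0, 0, 0, 0, 1]
    - [0, 0, 0, 0, 1]
    - [0, 0, 0, 0, 1]

```text
time: 4.7
tool_pos: [0.4511, 0.2646, 0.0487]
tool_rot: [3.142, -0.0, 1.601]
contact_force: [-1.0, -0.9, -0.0]
opening: 0.0334
grip_force: 12.0
```

move_arm:
  rows:
    - [0, 0, 10, 0, 1]
    - [0, 0, 30, 0, 1]
    - [0, 0, 40, 0, 1]
    - [0, 0, 40, 0, 1]
    - [0, 0, 40, 0, 1]
    - [0, 0, 0, 0, 1]
    - [0, -34, 0, 0, 1]
    - [1, -40, 0, 0, 1]
    - [1, -40, 0, 0, 1]
    - [1, -40, 0, 0, 1]
    - [0, -30, 0, 0, 1]
    - [0, -10, 0, 0, 1]

```text
time: 5.9
tool_pos: [0.4537, 0.0683, 0.2086]
tool_rot: [-3.141, 0.001, 1.598]
contact_force: [-0.6, 0.5, -0.8]
opening: 0.0339
grip_force: 12.0
```

move_arm:
  rows:
    - [0, 0, 0, 0, 1]
    - [0, 0, -30, 0, 1]
    - [0, 0, -40, 0, 1]
    - [0, 0, -30, 0, 1]
    - [0, 0, -20, 0, 1]
    - [0, 0, 0, 0, 1]
    - [0, 0, 0, 0, 1]

```text
time: 6.6
tool_pos: [0.4542, 0.0717, 0.089]
tool_rot: [-3.141, -0.0, 1.602]
contact_force: [0.3, -0.5, -0.1]
opening: 0.0334
grip_force: 12.0
```

```bash
python3 - <<'E'
from h import *
import cv2
T=wristT();im=vision.read_camera("wrist")[:,:,::-1].copy();cv2.imwrite("pics/w3.png",im[60:420,160:480])
s=monitor.observe();print(s["tool_pos"],s["opening"])
for p in [(.4544,.0705,.04),(.4544,.0705,.024)]:print(proj("wrist",p,T))
E
```

```text
[0.45479278 0.07143801 0.08964875] 0.03376783191745247
[np.float64(321.03503064634356), np.float64(265.75688044977665)]
[np.float64(321.0440533561003), np.float64(257.04782952076704)]
```

View pics/w3.png

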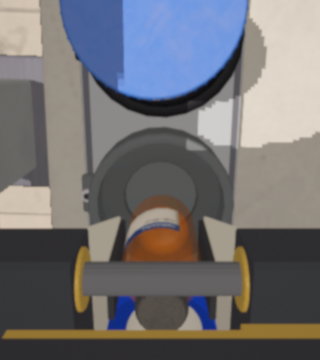

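Lower bore at about (321,253) against a predicted 257, so I shift +2 mm in y and lower the dropper in.

move_arm:
  rows:
    - [0, 2, -10, 0, 1]
    - [0, 0, -10, 0, 1]
    - [0, 0, -8, 0, 1]
    - [0, 0, -5, 0, 1]
    - [0, 0, -3, 0, 1]
    - [0, 0, -2, 0, 1]
    - [0, 0, -1.5, 0, 1]
    - [0, 0, 0, 0, 1]
    - [0, 0, 0, 0, 1]

```text
time: 7.55
tool_pos: [0.4542, 0.0726, 0.0494]
tool_rot: [3.141, 0.0, 1.601]
contact_force: [0.2, -0.9, -0.3]
opening: 0.0336
grip_force: 12.0
```

move_arm:
  rows:
    - [0, 0, -1, 0, 1]
    - [0, 0, 0, 0, 0]
    - [0, 0, 0, 0, -0.5]
    - [0, 0, 0, 0, -1]
    - [0, 0, 0, 0, -1]
    - [0, 0, 0, 0, -1]
    - [0, 0, 0, 0, -1]
    - [0, 0, 0, 0, -1]

```text
time: 8.35
tool_pos: [0.4541, 0.0726, 0.0482]
tool_rot: [3.141, 0.0, 1.601]
contact_force: [0.5, -0.4, -0.4]
opening: 0.085
grip_force: 0.0
```

move_arm:
  rows:
    - [0, 0, 20, 0, -1]
    - [0, 0, 45, 0, -1]
    - [0, 0, 45, 0, -1]
    - [0, 0, 45, 0, -1]
    - [0, -20, 40, 0, -1]
    - [1, -40, 5, 0, -1]
    - [1, -40, 0, 0, -1]
    - [1, -40, 0, 0, -1]
    - [1, -40, 0, 0, -1]
    - [1, -14, 0, 0, -1]
    - [0, 0, 0, 0, -1]
    - [0, 0, 0, 0, -1]

```text
time: 9.55
tool_pos: [0.4589, -0.1206, 0.248]
tool_rot: [-3.141, -0.001, 1.6]
contact_force: [-0.5, 0.3, 0.2]
opening: 0.092
grip_force: 0.0
```

```bash
python3 - <<'E'
from h import *
import cv2
T=wristT();im=vision.read_camera("wrist")[:,:,::-1].copy();cv2.imwrite("pics/w4.png",im[:400,160:520])
np.save("T4.npy",T)
s=monitor.observe();print(s["tool_pos"],s["opening"])
for p in [(.4605,-.121,.04),(.4605,-.121,.111),(.4576,-.025,.04),(.4545,.0725,.04)]:print(np.round(proj("wrist",p,T)))
E
```

```text
[ 0.45893182 -0.12017763  0.24813457] 0.09203515782945582
[323. 211.]
[323. 228.]
[323. 110.]
[322. -10.]
```

View pics/w4.png

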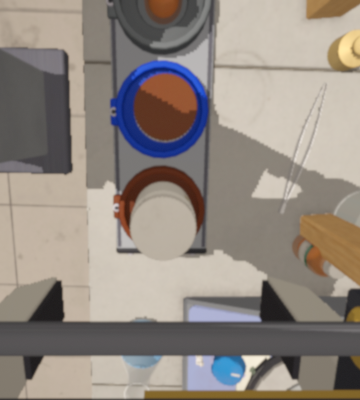

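White lid at about (324,225), giving (0.461,-0.119). Blue rim (321,108), brown lid (325,107), brown rim about (322,209). The dropper stands upright in grey. Picking up the white jar.

move_arm:
  newtons: 20
  rows:
    - [2, 1, -40, 0, -1]
    - [0, 0, -40, 0, -1]
    - [0, 0, -40, 0, -1]
    - [0, 0, -40, 0, -1]
    - [0, 0, -20, 0, -1]
    - [0, 0, -13, 0, -1]
    - [0, 0, 0, 0, -1]
    - [0, 0, 0, 0, -1]

```text
time: 10.4
tool_pos: [0.4614, -0.1194, 0.0556]
tool_rot: [3.141, -0.0, 1.602]
contact_force: [0.4, -0.2, 0.7]
opening: 0.0919
grip_force: 0.0
```

move_arm:
  rows:
    - [0, 0, 0, 0, 1]
    - [0, 0, 0, 0, 1]
    - [0, 0, 0, 0, 1]
    - [0, 0, 0, 0, 1]
    - [0, 0, 0, 0, 1]
    - [0, 0, 0, 0, 1]
    - [0, 0, 0, 0, 1]
    - [0, 0, 0, 0, 1]

```text
time: 11.2
tool_pos: [0.461, -0.1204, 0.0555]
tool_rot: [-3.142, 0.0, 1.601]
contact_force: [-2.2, -0.6, 5.3]
opening: 0.0577
grip_force: 20.0
```

move_arm:
  rows:
    - [0, 0, 10, 0, 1]
    - [0, 0, 30, 0, 1]
    - [0, 0, 40, 0, 1]
    - [0, 0, 40, 0, 1]
    - [0, 0, 30, 0, 1]
    - [0, 0, 0, 0, 1]
    - [-1, 20, 0, 0, 1]
    - [-1, 40, 0, 0, 1]
    - [-1, 40, 0, 0, 1]
    - [-1, 40, 0, 0, 1]
    - [-1, 40, 0, 0, 1]
    - [-1, 40, 0, 0, 1]

```text
time: 12.4
tool_pos: [0.4541, 0.1012, 0.2042]
tool_rot: [-3.14, -0.0, 1.6]
contact_force: [0.3, 0.1, -2.1]
opening: 0.0575
grip_force: 20.0
```

move_arm:
  rows:
    - [-1, 40, 0, 0, 1]
    - [-1, 40, 0, 0, 1]
    - [-1, 40, 0, 0, 1]
    - [-1, 30, 0, 0, 1]
    - [-2, 14, 0, 0, 1]
    - [0, 0, -20, 0, 1]
    - [0, 0, -40, 0, 1]
    - [0, 0, -30, 0, 1]
    - [0, 0, -20, 0, 1]
    - [0, 0, 0, 0, 1]
    - [0, 0, 0, 0, 1]

```text
time: 13.5
tool_pos: [0.4491, 0.2632, 0.0952]
tool_rot: [-3.141, 0.0, 1.6]
contact_force: [-0.1, -0.0, -2.0]
opening: 0.0575
grip_force: 20.0
```

```bash
python3 - <<'E'
from h import *
import cv2
T=wristT();im=vision.read_camera("wrist")[:,:,::-1].copy();cv2.imwrite("pics/w5.png",im[100:420,160:480])
s=monitor.observe();print(s["tool_pos"],s["opening"])
for p in [(.449,.265+.044,.04),(.449,.265,.04),(.449,.265+.0375,.04),(.449,.265+.029,.064)]:print(np.round(proj("wrist",p,T))-[160,100])
E
```

```text
[0.44965105 0.26349133 0.09598694] 0.05752437106878667
[163.  85.]
[161. 158.]
[163.  96.]
[162. 120.]
```

View pics/w5.png

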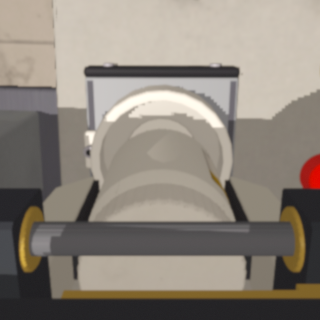

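Rim edge and jar foot match the prediction (rows 85 and 122). Lowering the jar in.

move_arm:
  rows:
    - [1, 1, -8, 0, 1]
    - [0, 0, -10, 0, 1]
    - [0, 0, -8, 0, 1]
    - [0, 0, -6, 0, 1]
    - [0, 0, -3, 0, 1]
    - [0, 0, -2, 0, 1]
    - [0, 0, -1.5, 0, 1]
    - [0, 0, -1, 0, 1]
    - [0, 0, 0, 0, 1]
    - [0, 0, 0, 0, 1]

```text
time: 14.55
tool_pos: [0.4502, 0.2647, 0.0559]
tool_rot: [3.141, -0.0, 1.601]
contact_force: [0.2, 0.5, -1.8]
opening: 0.0577
grip_force: 20.0
```

move_arm:
  rows:
    - [0, 0, -1, 0, 1]
    - [0, 0, 0, 0, 1]
    - [0, 0, 0, 0, 0.2]
    - [0, 0, 0, 0, -0.2]
    - [0, 0, 0, 0, -0.6]
    - [0, 0, 0, 0, -1]
    - [0, 0, 0, 0, -1]
    - [0, 0, 0, 0, -1]
    - [0, 0, 0, 0, -1]

```text
time: 15.45
tool_pos: [0.4501, 0.2646, 0.0547]
tool_rot: [3.142, 0.0, 1.601]
contact_force: [0.2, 0.3, -0.6]
opening: 0.0905
grip_force: 0.0
```

move_arm:
  rows:
    - [0, 0, 20, 0, -1]
    - [0, 0, 45, 0, -1]
    - [0, 0, 45, 0, -1]
    - [0, 0, 45, 0, -1]
    - [0, -20, 38, 0, -1]
    - [1, -40, 0, 0, -1]
    - [1, -45, 0, 0, -1]
    - [1, -45, 0, 0, -1]
    - [1, -45, 0, 0, -1]
    - [1, -45, 0, 0, -1]
    - [1, -36, 0, 0, -1]
    - [1, -12, 0, 0, -1]

```text
time: 16.65
tool_pos: [0.457, -0.0262, 0.2478]
tool_rot: [3.141, 0.001, 1.597]
contact_force: [0.2, 0.1, -0.4]
opening: 0.0917
grip_force: 0.0
```

move_arm:
  rows:
    - [0, 0, 0, 0, -1]
    - [0, 0, 0, 0, -1]
    - [0, 0, 0, 0, -1]

```text
time: 16.95
tool_pos: [0.457, -0.022, 0.2477]
tool_rot: [-3.142, -0.0, 1.603]
contact_force: [0.2, -0.8, -0.2]
opening: 0.0917
grip_force: 0.0
```

```bash
python3 - <<'E'
from h import *
import cv2
T=wristT();im=vision.read_camera("wrist")[:,:,::-1].copy();cv2.imwrite("pics/w6.png",im[:400,160:520])
s=monitor.observe();print(s["tool_pos"],s["opening"])
h=cv2.cvtColor(im,cv2.COLOR_BGR2HSV)
b=cv2.inRange(h,(0,70,20),(16,255,190));b[:,:270]=0;b[:,380:]=0;b[:165]=0;b[275:]=0
for c in cv2.findContours(b,cv2.RETR_EXTERNAL,cv2.CHAIN_APPROX_NONE)[0]:
    if len(c)>60:
        e,ax,_=cv2.fitEllipse(c);print("brownlid",np.round(e),np.round(ax),ray("wrist",e,.101,T))
for p in [(.456,-.0235,.04),(.4595,-.119,.04),(.456,-.0235,.101)]:print(np.round(proj("wrist",p,T))-[160,0])
E
```

```text
[ 0.45701276 -0.02199065  0.24770402] 0.09214809482299226
brownlid [322. 240.] [62. 84.] [ 0.45861438 -0.0356473   0.101     ]
[160. 212.]
[160. 299.]
[160. 226.]
```

View pics/w6.png

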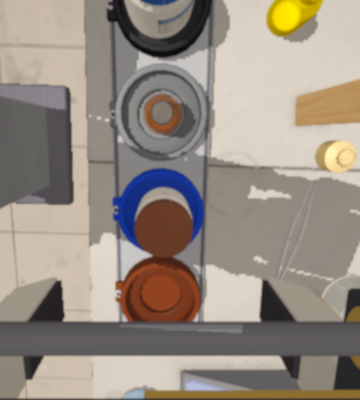

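Brown lid at about (323,228), giving (0.458,-0.0245). Brown rim at about (321,299), matching the prediction. Picking up the brown jar.

move_arm:
  rows:
    - [1, -2, -40, 0, -1]
    - [0, 0, -40, 0, -1]
    - [0, 0, -40, 0, -1]
    - [0, 0, -40, 0, -1]
    - [0, 0, -20, 0, -1]
    - [0, 0, -13, 0, -1]
    - [0, 0, 0, 0, -1]
    - [0, 0, 0, 0, -1]

```text
time: 17.8
tool_pos: [0.4583, -0.0246, 0.055]
tool_rot: [3.141, -0.0, 1.602]
contact_force: [-0.1, 0.2, 0.5]
opening: 0.0916
grip_force: 0.0
```

move_arm:
  rows:
    - [0, 0, 0, 0, 1]
    - [0, 0, 0, 0, 1]
    - [0, 0, 0, 0, 1]
    - [0, 0, 0, 0, 1]
    - [0, 0, 0, 0, 1]
    - [0, 0, 0, 0, 1]
    - [0, 0, 0, 0, 1]
    - [0, 0, 0, 0, 1]

```text
time: 18.6
tool_pos: [0.4582, -0.0254, 0.0549]
tool_rot: [3.141, 0.0, 1.601]
contact_force: [-0.3, -0.5, 2.6]
opening: 0.0525
grip_force: 20.0
```

move_arm:
  rows:
    - [0, 0, 10, 0, 1]
    - [0, 0, 30, 0, 1]
    - [0, 0, 20, 0, 1]
    - [0, 0, 0, 0, 1]
    - [0, -20, 0, 0, 1]
    - [1, -30, 0, 0, 1]
    - [0, -30, 0, 0, 1]
    - [0, -15, 0, 0, 1]
    - [0, 0, 0, 0, 1]
    - [0, 0, -10, 0, 1]
    - [0, 0, -10, 0, 1]
    - [0, 0, 0, 0, 1]

```text
time: 19.8
tool_pos: [0.4578, -0.1189, 0.0928]
tool_rot: [-3.138, -0.002, 1.602]
contact_force: [-0.2, -0.0, -2.2]
opening: 0.0527
grip_force: 20.0
```

```bash
python3 - <<'E'
from h import *
import cv2
T=wristT();im=vision.read_camera("wrist")[:,:,::-1].copy();cv2.imwrite("pics/w7.png",im[100:420,160:480])
s=monitor.observe();print(s["tool_pos"],s["opening"],s["grip_force"])
for p in [(.4595,-.119+.044,.04),(.4595,-.119,.04),(.4595,-.119+.0265,.064)]:print(np.round(proj("wrist",p,T))-[160,100])
E
```

```text
[ 0.45827764 -0.11918634  0.09358142] 0.052754262686612534 19.99977618455887
[167.  89.]
[164. 162.]
[166. 130.]
```

View pics/w7.png

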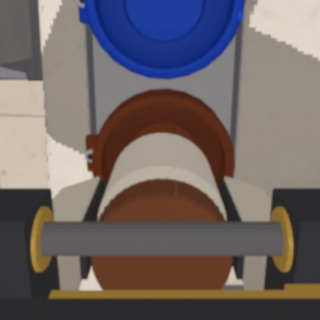

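Rim edge at row 88 and jar foot at row 132, both as predicted. Lowering.

move_arm:
  rows:
    - [1, 1, -8, 0, 1]
    - [0, 0, -10, 0, 1]
    - [0, 0, -8, 0, 1]
    - [0, 0, -6, 0, 1]
    - [0, 0, -3, 0, 1]
    - [0, 0, -2, 0, 1]
    - [0, 0, -1.5, 0, 1]
    - [0, 0, -1, 0, 1]
    - [0, 0, -1, 0, 1]
    - [0, 0, 0, 0, 1]
    - [0, 0, 0, 0, 1]

```text
time: 20.95
tool_pos: [0.4602, -0.1195, 0.0549]
tool_rot: [3.141, 0.0, 1.601]
contact_force: [-2.0, 0.6, 5.5]
opening: 0.0527
grip_force: 20.0
```

move_arm:
  rows:
    - [0, 0, 0, 0, 0.2]
    - [0, 0, 0, 0, -0.2]
    - [0, 0, 0, 0, -0.6]
    - [0, 0, 0, 0, -1]
    - [0, 0, 0, 0, -1]
    - [0, 0, 0, 0, -1]
    - [0, 0, 0, 0, -1]

```text
time: 21.65
tool_pos: [0.46, -0.1194, 0.0542]
tool_rot: [-3.142, -0.0, 1.601]
contact_force: [0.4, -0.5, -0.2]
opening: 0.0898
grip_force: 0.0
```

move_arm:
  rows:
    - [0, 0, 20, 0, -1]
    - [0, 0, 45, 0, -1]
    - [0, 0, 45, 0, -1]
    - [0, 0, 45, 0, -1]
    - [0, 22, 38, 0, -1]
    - [-1, 45, 0, 0, -1]
    - [-1, 45, 0, 0, -1]
    - [-1, 45, 0, 0, -1]
    - [-1, 45, 0, 0, -1]
    - [-1, 45, 0, 0, -1]
    - [-1, 30, 0, 0, -1]
    - [0, 8, 0, 0, -1]

```text
time: 22.85
tool_pos: [0.4535, 0.1683, 0.2471]
tool_rot: [-3.141, -0.001, 1.604]
contact_force: [0.2, -1.0, -0.7]
opening: 0.092
grip_force: 0.0
```

move_arm:
  rows:
    - [0, 0, 0, 0, -1]
    - [0, 0, 0, 0, -1]
    - [0, 0, 0, 0, -1]

```text
time: 23.15
tool_pos: [0.4543, 0.1643, 0.2472]
tool_rot: [-3.142, 0.0, 1.599]
contact_force: [-0.8, -1.0, 0.3]
opening: 0.0918
grip_force: 0.0
```

```bash
python3 - <<'E'
from h import *
import cv2
T=wristT();im=vision.read_camera("wrist")[:,:,::-1].copy();cv2.imwrite("pics/w8.png",im[:400,160:520])
s=monitor.observe();print(s["tool_pos"],s["opening"])
for p in [(.452,.168,.04),(.452,.168,.127),(.452,.265,.04),(.452,.265,.111)]:print(np.round(proj("wrist",p,T))-[160,0])
h=cv2.cvtColor(im,cv2.COLOR_BGR2HSV)
b=cv2.inRange(h,(105,110,50),(130,255,255));b[:,:250]=0;b[:,400:]=0;b[:150]=0;b[300:]=0
for c in cv2.findContours(b,cv2.RETR_EXTERNAL,cv2.CHAIN_APPROX_NONE)[0]:
    if len(c)>60:
        e,ax,_=cv2.fitEllipse(c);print("bluelid",np.round(e),np.round(ax),cv2.boundingRect(c),ray("wrist",e,.127,T))
E
```

```text
[0.4543043  0.16440627 0.24726145] 0.09203044668418112
[159. 206.]
[158. 228.]
[162. 104.]
[162.  96.]
bluelid [315. 228.] [70. 71.] (279, 193, 73, 71) [0.44938653 0.1679374  0.127     ]
```

View pics/w8.png

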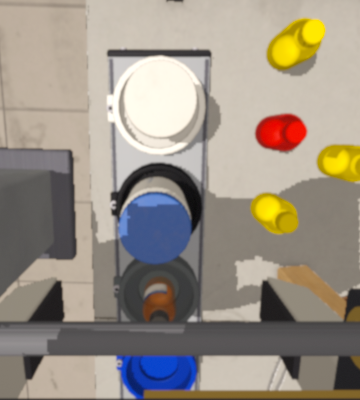

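Blue lid at (315,228), giving (0.4494,0.168); white jar seated centrally in the white cup. I'll grip the blue jar about 60 mm up, so the gripper body clears its lid.

move_arm:
  rows:
    - [-4, 3.5, -40, 0, -1]
    - [0, 0, -40, 0, -1]
    - [0, 0, -40, 0, -1]
    - [0, 0, -30, 0, -1]
    - [0, 0, -15, 0, -1]
    - [0, 0, -10, 0, -1]
    - [0, 0, -7, 0, -1]
    - [0, 0, 0, 0, -1]
    - [0, 0, 0, 0, -1]

```text
time: 24.1
tool_pos: [0.4507, 0.1691, 0.0659]
tool_rot: [3.14, -0.0, 1.6]
contact_force: [0.3, -0.3, 1.0]
opening: 0.092
grip_force: 0.0
```

move_arm:
  newtons: 22
  rows:
    - [0, 0, 0, 0, 1]
    - [0, 0, 0, 0, 1]
    - [0, 0, 0, 0, 1]
    - [0, 0, 0, 0, 1]
    - [0, 0, 0, 0, 1]
    - [0, 0, 0, 0, 1]
    - [0, 0, 0, 0, 1]
    - [0, 0, 0, 0, 1]

```text
time: 24.9
tool_pos: [0.4498, 0.1692, 0.0653]
tool_rot: [-3.141, 0.0, 1.601]
contact_force: [-3.5, -0.1, 4.8]
opening: 0.0597
grip_force: 22.0
```

move_arm:
  rows:
    - [0, 0, 10, 0, 1]
    - [0, 0, 30, 0, 1]
    - [0, 0, 40, 0, 1]
    - [0, 0, 30, 0, 1]
    - [0, 0, 0, 0, 1]
    - [1, -20, 0, 0, 1]
    - [1, -40, 0, 0, 1]
    - [1, -40, 0, 0, 1]
    - [1, -40, 0, 0, 1]
    - [1, -32, 0, 0, 1]
    - [1, -20, 0, 0, 1]
    - [0, 0, 0, 0, 1]

```text
time: 26.1
tool_pos: [0.4558, -0.0251, 0.1743]
tool_rot: [-3.14, 0.0, 1.597]
contact_force: [-1.1, 1.0, -2.8]
opening: 0.0598
grip_force: 22.0
```

move_arm:
  rows:
    - [0, 0, -20, 0, 1]
    - [0, 0, -30, 0, 1]
    - [0, 0, -20, 0, 1]
    - [0, 0, 0, 0, 1]
    - [0, 0, 0, 0, 1]

```text
time: 26.6
tool_pos: [0.456, -0.0223, 0.1052]
tool_rot: [-3.141, -0.0, 1.601]
contact_force: [0.9, -0.5, -1.6]
opening: 0.06
grip_force: 22.0
```

```bash
python3 - <<'E'
from h import *
import cv2
T=wristT();im=vision.read_camera("wrist")[:,:,::-1].copy();cv2.imwrite("pics/w9.png",im[100:420,160:480])
s=monitor.observe();print(s["tool_pos"],s["opening"],s["grip_force"])
for p in [(.4565,-.0235+.044,.04),(.4565,-.0235,.04),(.4565,-.0235+.030,.064)]:print(np.round(proj("wrist",p,T))-[160,100])
E
```

```text
[ 0.45655492 -0.02250157  0.10584377] 0.05970050737369502 21.99994057416916
[164.  88.]
[162. 157.]
[163. 120.]
```

View pics/w9.png

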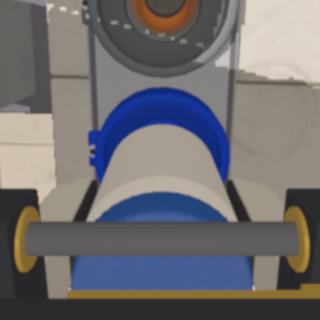

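Rim edge at row 87 and jar foot at row 124, so I shift +1.5 mm in y and lower.

move_arm:
  rows:
    - [1, 1.5, -8, 0, 1]
    - [0, 0, -10, 0, 1]
    - [0, 0, -8, 0, 1]
    - [0, 0, -6, 0, 1]
    - [0, 0, -3, 0, 1]
    - [0, 0, -2, 0, 1]
    - [0, 0, -1.5, 0, 1]
    - [0, 0, -1, 0, 1]
    - [0, 0, -1, 0, 1]
    - [0, 0, 0, 0, 1]
    - [0, 0, 0, 0, 1]

```text
time: 27.75
tool_pos: [0.4572, -0.0214, 0.0653]
tool_rot: [3.141, 0.0, 1.601]
contact_force: [-2.2, 0.1, 6.0]
opening: 0.0597
grip_force: 22.0
```

move_arm:
  rows:
    - [0, 0, 0, 0, 0.3]
    - [0, 0, 0, 0, -0.2]
    - [0, 0, 0, 0, -0.6]
    - [0, 0, 0, 0, -1]
    - [0, 0, 0, 0, -1]
    - [0, 0, 0, 0, -1]
    - [0, 0, 0, 0, -1]

```text
time: 28.45
tool_pos: [0.4571, -0.0214, 0.0647]
tool_rot: [3.142, -0.0, 1.601]
contact_force: [-0.2, -0.6, -0.2]
opening: 0.0907
grip_force: 0.0
```

move_arm:
  rows:
    - [0, 0, 20, 0, -1]
    - [0, 0, 45, 0, -1]
    - [0, 0, 45, 0, -1]
    - [0, 0, 45, 0, -1]
    - [0, 20, 28, 0, -1]
    - [-1, 40, 0, 0, -1]
    - [-1, 28, 0, 0, -1]
    - [0, 6, 0, 0, -1]
    - [0, 0, 0, 0, -1]
    - [0, 0, 0, 0, -1]
    - [0, 0, 0, 0, -1]

```text
time: 29.55
tool_pos: [0.4552, 0.0716, 0.2475]
tool_rot: [-3.141, 0.0, 1.6]
contact_force: [0.0, 0.0, -0.3]
opening: 0.0918
grip_force: 0.0
```

```bash
python3 - <<'E'
from h import *
import cv2
T=wristT();im=vision.read_camera("wrist")[:,:,::-1].copy();cv2.imwrite("pics/w10.png",im[:400,160:520])
s=monitor.observe();print(s["tool_pos"],s["opening"])
for p in [(.4545,.072,.04),(.4545,.072,.098),(.452,.168,.04),(.456,-.0235,.04)]:print(np.round(proj("wrist",p,T))-[160,0])
E
```

```text
[0.45517564 0.0716754  0.24756245] 0.09173648561858105
[160. 210.]
[160. 223.]
[161. 108.]
[159. 297.]
```

View pics/w10.png

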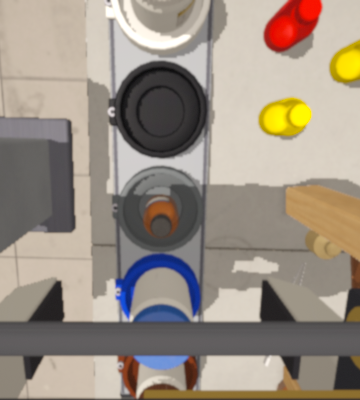

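Cap at about (320,226); black rim at about (321,109), giving (0.452,0.167). Picking up the dropper.

move_arm:
  newtons: 12
  rows:
    - [-0.5, -1.5, -40, 0, -1]
    - [0, 0, -40, 0, -1]
    - [0, 0, -40, 0, -1]
    - [0, 0, -40, 0, -1]
    - [0, 0, -20, 0, -1]
    - [0, 0, -10, 0, -1]
    - [0, 0, -8.5, 0, -1]
    - [0, 0, 0, 0, -1]
    - [0, 0, 0, 0, -1]

```text
time: 30.5
tool_pos: [0.4553, 0.071, 0.05]
tool_rot: [3.14, 0.0, 1.601]
contact_force: [0.2, -0.8, -0.5]
opening: 0.0921
grip_force: 0.0
```

move_arm:
  rows:
    - [0, 0, 0, 0, 1]
    - [0, 0, 0, 0, 1]
    - [0, 0, 0, 0, 1]
    - [0, 0, 0, 0, 1]
    - [0, 0, 0, 0, 1]
    - [0, 0, 0, 0, 1]
    - [0, 0, 0, 0, 1]
    - [0, 0, 0, 0, 1]
    - [0, 0, 0, 0, 1]
    - [0, 0, 0, 0, 1]

```text
time: 31.5
tool_pos: [0.4545, 0.0711, 0.0492]
tool_rot: [-3.141, 0.0, 1.601]
contact_force: [-0.2, -0.3, -0.8]
opening: 0.0338
grip_force: 12.0
```

move_arm:
  rows:
    - [0, 0, 10, 0, 1]
    - [0, 0, 30, 0, 1]
    - [0, 0, 30, 0, 1]
    - [0, 0, 0, 0, 1]
    - [0, 20, 0, 0, 1]
    - [-1, 35, 0, 0, 1]
    - [-1, 30, 0, 0, 1]
    - [0, 11, 0, 0, 1]
    - [0, 0, 0, 0, 1]
    - [0, 0, -20, 0, 1]
    - [0, 0, -10, 0, 1]
    - [0, 0, 0, 0, 1]

```text
time: 32.7
tool_pos: [0.4515, 0.1659, 0.0879]
tool_rot: [-3.138, 0.001, 1.6]
contact_force: [0.5, 0.0, -1.0]
opening: 0.0334
grip_force: 12.0
```

```bash
python3 - <<'E'
from h import *
import cv2
T=wristT();im=vision.read_camera("wrist")[:,:,::-1].copy();cv2.imwrite("pics/w11.png",im[60:420,160:480])
s=monitor.observe();print(s["tool_pos"],s["opening"],s["grip_force"])
for p in [(.452,.1675,.04),(.452,.1675,.024),(.452,.1675+.017,.056)]:print(np.round(proj("wrist",p,T))-[160,60])
E
```

```text
[0.45217997 0.16620967 0.08869805] 0.03375955186627153 11.999890920016298
[162. 202.]
[162. 193.]
[163. 182.]
```

View pics/w11.png

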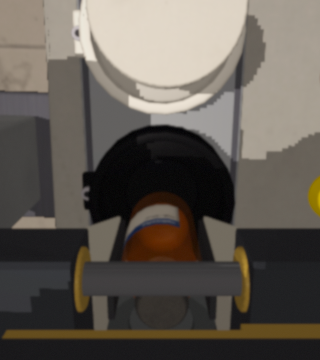

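Rim matches the prediction. The bottle sits about 3 mm low in y, so I shift +3 mm and lower.

move_arm:
  rows:
    - [0, 3, -6, 0, 1]
    - [0, 0, -10, 0, 1]
    - [0, 0, -8, 0, 1]
    - [0, 0, -6, 0, 1]
    - [0, 0, -4, 0, 1]
    - [0, 0, -2, 0, 1]
    - [0, 0, -1.5, 0, 1]
    - [0, 0, -1, 0, 1]
    - [0, 0, -1, 0, 1]
    - [0, 0, 0, 0, 1]
    - [0, 0, 0, 0, 1]

```text
time: 33.85
tool_pos: [0.4527, 0.1702, 0.0499]
tool_rot: [3.141, -0.0, 1.601]
contact_force: [-0.9, -0.5, 0.0]
opening: 0.0335
grip_force: 12.0
```

move_arm:
  rows:
    - [0, 0, -1, 0, 1]
    - [0, 0, 0, 0, 1]
    - [0, 0, 0, 0, 0]
    - [0, 0, 0, 0, -0.5]
    - [0, 0, 0, 0, -1]
    - [0, 0, 0, 0, -1]
    - [0, 0, 0, 0, -1]
    - [0, 0, 0, 0, -1]

```text
time: 34.65
tool_pos: [0.4525, 0.1701, 0.0487]
tool_rot: [-3.142, 0.0, 1.601]
contact_force: [-0.1, -0.5, 0.6]
opening: 0.0768
grip_force: 0.0
```

move_arm:
  rows:
    - [0, 0, 20, 0, -1]
    - [0, 0, 45, 0, -1]
    - [0, 0, 45, 0, -1]
    - [0, 0, 45, 0, -1]
    - [0, 0, 45, 0, -1]
    - [0, -40, 10, 0, -1]
    - [0, -40, 10, 0, -1]
    - [0, -40, 10, 0, -1]
    - [0, -40, 0, 0, -1]
    - [0, 0, 0, 0, -1]
    - [0, 0, 0, 0, -1]

```text
time: 35.75
tool_pos: [0.4524, 0.0097, 0.2786]
tool_rot: [-3.141, -0.0, 1.598]
contact_force: [0.6, 0.2, 0.0]
opening: 0.092
grip_force: 0.0
```

```bash
python3 - <<'E'
from h import *
import cv2
T=wristT();w=vision.read_camera("wrist")[:,:,::-1]
s=vision.read_camera("scene")[:,:,::-1]
a=cv2.resize(w[:400,160:480],(400,500));b=cv2.resize(s[170:400,200:450],(400,500))
cv2.imwrite("pics/end.png",np.hstack([a,b]));print(monitor.observe()["tool_pos"])
E
```

```text
[0.45245897 0.01097438 0.27860254]
```

View pics/end.png

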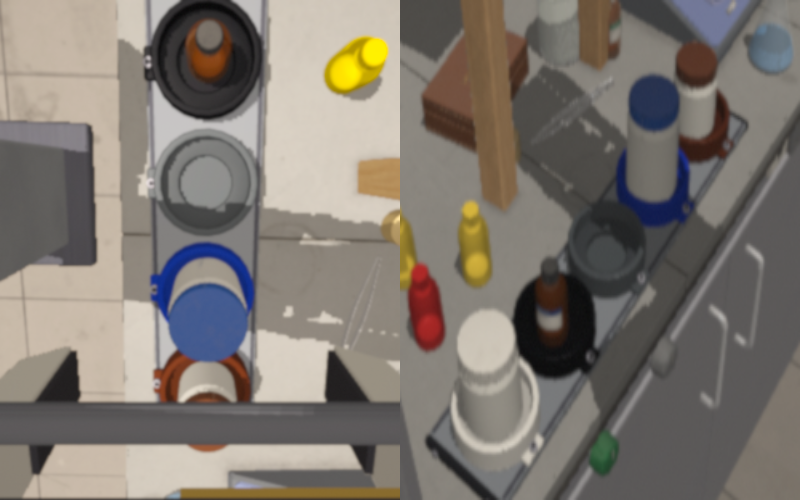

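All four stand upright and seated in their own cups, the grey cup is empty, and the hand is clear. Handing in.

```bash
python3 -c "
from cell import workorder
print(workorder.hand_in())"
```

```text
the job is handed in; nothing more can be done
None
```

I handed the job in: in the last pictures the three jars and the black-capped dropper stood upright in their matching cups with the grey cup empty, at about 36 s of the 141 s allowed; the hand-in returned no verdict.

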